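# Give three jars back their own lids

## Robot

A 7-joint arm with a two-finger parallel gripper is mounted at the origin on the work surface. World frame = base frame: x ahead of the robot, y to its left, z up, the work surface at z = 0. Lengths are in m, angles in rad, forces in N, time in s.
With the tool pointing down it reaches from about 0.425 to 0.875 m from the base axis. Payload 4.7 kg.
Tool frame: the origin (TCP) lies on the centre line of the jaws, within the pads' length; the fingertips stand ahead of it and the grasp point (between the pads) lies 2 mm behind it (nose_length is the z of the fingertips in the tool frame, in m); z points along the fingers, y is the line along which they close (so a half turn about z gives the same grasp; the last joint's range is limited). The gripper opens to 87 mm and grips with 3 to 60 N. Pads are 19 mm wide; open, the fingers measure 117 mm over their backs; the gripper's body (75 mm by 190 mm) begins 51 mm behind the grasp point.
Start: joints at [-1.096, 0.321, -0.07, 1.45, 0.023, 1.371, -0.057], TCP at [0.289, 0.582, 0.24] pointing down, gripper open.
Joint ranges: [-2.86, 2.86], [-0.3, 2.09], [-1.38, 1.24], [0.06, 2.45], [-1.56, 4.7], [0.09, 2.05], [-2.69, 2.69]. Speed limits (rad/s): [2.57, 2.57, 3.14, 3.14, 3.14, 3.14, 3.14].

## Interface

Orientations are given as a rotation vector (axis times angle).
In Python, from bench import * gives the robot as it stands.
- The arm moves only by the tool send_rows, never from a script. Its arguments are lists of equal length, an entry for each row: "xyz": the shift along the tool's x, y, z in mm, a list of three; "dr": the turn, a rotation vector about the tool's x, y, z in rad, a list of three. A call has exactly 10 rows; each row is the pose to reach, as a shift and turn from the pose commanded when the call began, along the tool's axes at that moment; what a row does not reach only later rows make up. A row lasts 1/12 s, in which the tool goes at most 41.7 mm and 7.16 degrees, less where a joint would pass 70% of its speed; a pose out of reach is approached as far as the arm can. A call with a gripper value outside its range is refused whole. "jaw" is the finger opening in mm, from 0 to 87, set as the call begins (left out, the last holds). The fingers move at their own pace and stop on an object; "grip_force" is the grip in N (left out, the last holds). Time passes only in rows, so rows that repeat a pose let the fingers close, or fill a call up. It gives the time, the measured TCP pose, the force, the opening and the grip force at its end, in the units of the state.
- get_state(): the state, without advancing time (a new reading comes with each control period).
- get_image(name): name is "scene" or "side" or "wrist"; returns the picture (400x640x3 uint8, red, green, blue); there is no depth.
- calibration(name): a dict with "vfov" (degrees; the focal length in pixels is half the picture's height over the tangent of half this angle, whatever the lens; pixels are square), "cx", "cy" (the principal point, pixels), "rvec" (rotation vector, rad) and "tvec" (3), from world to camera coordinates, as OpenCV has them; the wrist camera has in their place "hand_eye" (4x4, takes a point from camera to tool coordinates, whose origin is the TCP and whose axes are the flange's). Camera axes: x right, y down, z forward; pixel columns grow to the right and rows downward; lengths in m; the calibration is good to about 2 mm. A picture is of the moment at which its call begins: read the wrist's pose just before it. calibration takes no time and is no camera call.
- close_job(): hands the job in; it is judged then, once.
The state is a dict: "time": time; "joint_positions": joint angles; "qd": joint speeds; "joint_torque": joint torques, N m; "position": TCP position; "tool_rot": TCP orientation; "ft_force": force on the tool from outside, world axes, zero at the start; "torque": the same for the moment, N m; "grip_width": opening from 0.0 (shut) to 1.0 (fully open); "grip_force": force on a finger pad.
Only numpy, scipy, OpenCV 4.12 (cv2) and the standard library are available. Lean on these libraries where they do the work, as an engineer would, in place of code of your own. Each camera call takes 0.05 s, during which the arm holds its last target. There are 200 camera calls.

## Task

The lids of the three black jars have been mixed up: move each lid to the jar of its own shape (round, square, oblong), so that it lies flat, centred and lined up with the jar and covers the mouth. Use the empty plaster bat to park a lid on the way, setting it near the middle of the bat and letting go; the lids are brittle, so set them down gently and never lay or drop one on the bench cover. Keep the jars upright, let go of everything at the end, and leave the mugs and the tool pot where they are.

Things in the scene. Friction and masses are not known exactly. Their poses are not given: they have to be found in the camera images.
- lid_round_mid (a point): Pale biscuit-fired round lid, a flat disc 84 mm across and 8 thick, flat underside. On top, in the middle, a straight upright bar knob 40 long (along the lid's x), 16 wide (along y) and rising from 8 to 42 above the underside, vertical sides with 5 mm rounded edges. The point is the lid's centre, 25 mm above its underside; x along the bar, z up. About 0.16 kg, loose; at the start it lies loose on the square jar.
- lid_square_mid (a point): Pale biscuit-fired square lid, a flat plate 80 x 80 mm and 8 thick, flat underside, sides along x and y. On top, in the middle, a straight upright bar knob 40 long (along the lid's x), 16 wide (along y) and rising from 8 to 42 above the underside, vertical sides with 5 mm rounded edges. The point is the lid's centre, 25 mm above its underside; x along the bar, z up. About 0.16 kg, loose; at the start it lies loose on the oblong jar.
- lid_oblong_mid (a point): Pale biscuit-fired oblong lid, a flat plate 110 mm (along x) by 66 (along y) and 8 thick, flat underside. On top, in the middle, a straight upright bar knob 40 long (along the lid's x), 16 wide (along y) and rising from 8 to 42 above the underside, vertical sides with 5 mm rounded edges. The point is the lid's centre, 25 mm above its underside; x along the bar, z up. About 0.16 kg, loose; at the start it lies loose on the round jar.
- jar_round: Black round jar, 132 mm across, 70 high, with a broad flat rim around an open round mouth 56 across in the middle. Origin at the centre of its underside, z up; rim at 70 mm. 0.9 kg, stands loose.
- jar_square: Black square jar, 120 x 120 mm, 70 high, with a broad flat rim around an open square mouth 50 x 50 in the middle. Origin at the centre of its underside, x and y along its sides, z up; rim at 70 mm. 0.9 kg, stands loose.
- jar_oblong: Black oblong jar, 136 mm (along x) by 88 (along y), 70 high, with a broad flat rim around an open oblong mouth 80 by 32 in the middle. Origin at the centre of its underside, z up; rim at 70 mm. 0.9 kg, stands loose.
- bat: White square plaster bat, a bare slab 140 x 140 mm, 25 thick, empty at the start: the free spot. Origin at the centre of its underside, x and y along its sides, z up; top at 25 mm. 0.7 kg, lies loose.
- mug_a: Grey-beige mug, 84 mm across, 85 high, handle to its own +y, standing right of the jars; origin under its centre. Not part of the job.
- mug_b: A second such mug, standing left of the jars; origin under its centre. Not part of the job.
- tool_pot: Grey pot of modelling tools, 70 mm across, 100 high (tools up to 180), standing beyond the jars; origin under its centre. Not part of the job.
Things that resemble listed ones, but are neither listed nor needed, are in the scene too. What is shaped like the jar_square but red or turquoise is not meant.

How it is judged:
On the way:
1. one of the lids rests, let go, on the plaster bat, its centre within 50 mm of the bat's centre (((horizontal distance between lid_round_mid and bat below 0.05 m and z of lid_round_mid in the frame of bat between 0.044 and 0.056 m and linear speed of lid_round below 0.02 m/s and contact force between lid_round and the fingers below 0.1 N) or (horizontal distance between lid_square_mid and bat below 0.05 m and z of lid_square_mid in the frame of bat between 0.044 and 0.056 m and linear speed of lid_square below 0.02 m/s and contact force between lid_square and the fingers below 0.1 N) or (horizontal distance between lid_oblong_mid and bat below 0.05 m and z of lid_oblong_mid in the frame of bat between 0.044 and 0.056 m and linear speed of lid_oblong below 0.02 m/s and contact force between lid_oblong and the fingers below 0.1 N))), for 0.2 s.
At the end, for the whole second after the job is handed in: Each lid lies flat on the rim of the jar of its shape (height within 5 mm, tilt under 0.08 rad), centred within 10 mm; square and oblong lids lined up with their jars within 0.15 rad; jars upright within 0.08 rad; lids let go and at rest (horizontal distance between lid_round_mid and jar_round below 0.01 m and z of lid_round_mid in the frame of jar_round between 0.09 and 0.1 m and angle between each of lid_round_mid, jar_round, lid_square_mid, jar_square, lid_oblong_mid, jar_oblong's own z axis and vertical below 0.08 rad and linear speed of each of lid_round, lid_square, lid_oblong below 0.02 m/s and contact force between each of lid_round, lid_square, lid_oblong and the fingers below 0.1 N and horizontal distance between lid_square_mid and jar_square below 0.01 m and z of lid_square_mid in the frame of jar_square between 0.09 and 0.1 m and (angle between the x axis of lid_square_mid and the x axis of jar_square, either way round below 0.15 rad or angle between the x axis of lid_square_mid and the y axis of jar_square, either way round below 0.15 rad) and horizontal distance between lid_oblong_mid and jar_oblong below 0.01 m and z of lid_oblong_mid in the frame of jar_oblong between 0.09 and 0.1 m and angle between the x axis of lid_oblong_mid and the x axis of jar_oblong, either way round below 0.15 rad); the robot touches nothing.
It fails at once if a lid is put down on the bench cover (height (world z) of any of lid_round_mid, lid_square_mid, lid_oblong_mid below 0.036 m).
It fails at once if a lid is dropped (falls unheld faster than 0.5 m/s) ((contact force between lid_round and the fingers below 0.1 N and linear speed of lid_round above 0.5 m/s) or (contact force between lid_square and the fingers below 0.1 N and linear speed of lid_square above 0.5 m/s) or (contact force between lid_oblong and the fingers below 0.1 N and linear speed of lid_oblong above 0.5 m/s)).
It fails at once if a mug or the tool pot is moved more than 30 mm (distance of any of mug_a, mug_b, tool_pot from where it was at the start of the episode above 0.03 m).
It also fails if it takes over 99 s, if anything falls off the work surface, if the arm or the gripper's body presses on something with over 40 N, if the wrist force passes 120 N, or if a joint passes its speed limit or range.

## Working session

There is one attempt and no reset: what is moved stays moved. The work goes in short steps, Python scripts to look and compute and a tool call to move; the robot and the scene stay as the last step left them, time stands still between calls to the robot, and variables do not carry over. Pictures are saved under pics/ and viewed, at most 14 in all, crops included, and the job is handed in when it is done.

Besides the shell and the picture viewer there is one more tool, called after "Request:" in YAML: its name, and indented under it one key for each argument. send_rows: Moves the arm, as the interface text tells. Its arguments: {"type":"object","properties":{"xyz":{"type":"array"},"dr":{"type":"array"},"jaw":{"type":"number"},"grip_force":{"type":"number"}},"required":["xyz","dr"]}

```bash
mkdir -p pics; ls; python3 - <<'E'
from bench import *
import cv2
for n in ("scene","side"):
    cv2.imwrite(f"pics/{n}0.png",get_image(n)[:,:,::-1])
for n in ("scene","side","wrist"): print(calibration(n))
s=get_state();print(s)
E
```

```text
pics
{'vfov': 53.250596915016274, 'cx': 321.02172445362896, 'cy': 206.09694751153125, 'rvec': array([ 0.73334689,  2.42531006, -1.35845607]), 'tvec': array([ 0.48073172, -0.09691955,  1.49017384])}
{'vfov': 51.436605061587585, 'cx': 323.1947585383229, 'cy': 198.30894870170536, 'rvec': array([ 0.3235518 , -2.82103202,  1.18763505]), 'tvec': array([0.54050902, 0.17004429, 0.98507387])}
{'vfov': 71.39770046608045, 'cx': 318.2758053784208, 'cy': 202.03854578748434, 'hand_eye': array([[-6.95046558e-05, -9.54507749e-01, -2.98186102e-01,
         8.11174941e-02],
       [ 9.99999822e-01,  1.10543767e-04, -5.86947293e-04,
        -2.15931406e-04],
       [ 5.93208355e-04, -2.98186090e-01,  9.54507571e-01,
        -1.45425381e-01],
       [ 0.00000000e+00,  0.00000000e+00,  0.00000000e+00,
         1.00000000e+00]])}
{'time': 0.1, 'joint_positions': array([-1.09592824,  0.32177358, -0.07011173,  1.45155146,  0.0226012 ,
        1.37080259, -0.05689664]), 'qd': array([-0.00075633, -0.00013344,  0.00030743, -0.00035761, -0.00117699,
        0.00158213,  0.00220382]), 'joint_torque': array([-1.55172097e-04, -4.92575240e+01, -4.05926127e-01, -3.13400066e+01,
       -6.41472358e-02,  3.95046780e-02,  9.04824128e-05]), 'position': array([0.28883296, 0.58177947, 0.2385558 ]), 'tool_rot': array([-7.17227737e-01, -3.05830047e+00,  2.69976665e-03]), 'ft_force': array([-0.38384975, -0.24914683,  0.85581574]), 'torque': array([-0.01063962, -0.02954311,  0.04688182]), 'grip_force': 0.0, 'grip_width': 1.00180479234292}
```

View pics/scene0.png

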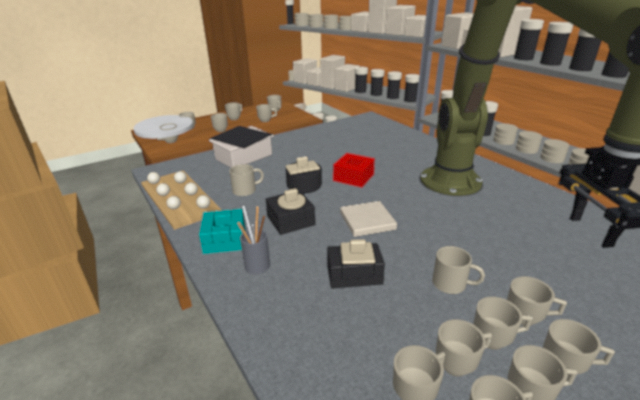

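View pics/side0.png

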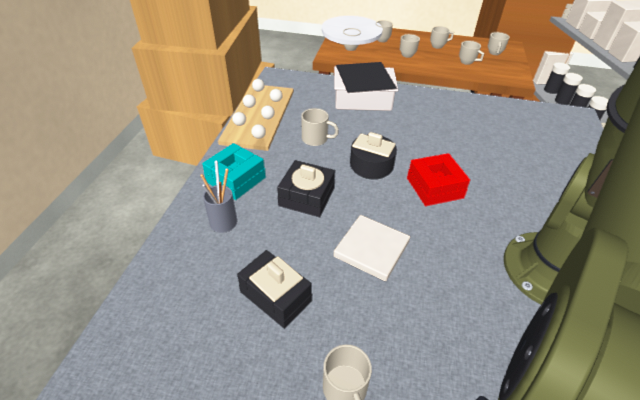

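Side view: the round jar carries the oblong lid at (373,155). The square jar (black) carries the round lid at (307,187), and the oblong jar carries the square lid at (275,287). The bat is at (372,246). Square decoys are red (438,180) and turquoise (235,170); the black one at (307,187) is the jar meant.

```bash
cat > h.py <<'E'
from bench import *
import numpy as np, cv2
from scipy.spatial.transform import Rotation as R
def cam(name, st=None):
    c=calibration(name); f=200/np.tan(np.radians(c["vfov"])/2)
    K=np.array([[f,0,c["cx"]],[0,f,c["cy"]],[0,0,1]])
    if name=="wrist":
        T=np.eye(4);T[:3,:3]=R.from_rotvec(st["tool_rot"]).as_matrix();T[:3,3]=st["position"]
        W=T@c["hand_eye"]; return K,W[:3,:3].T,-W[:3,:3].T@W[:3,3]
    return K,R.from_rotvec(c["rvec"]).as_matrix(),np.array(c["tvec"])
def ray(C,p):
    K,r,t=C; return -r.T@t, r.T@np.linalg.solve(K,[p[0],p[1],1.])
def onz(C,p,z):
    o,d=ray(C,p); return o+d*(z-o[2])/d[2]
def tri(Cs,ps):
    A=np.zeros((3,3));b=np.zeros(3)
    for C,p in zip(Cs,ps):
        o,d=ray(C,p);d/=np.linalg.norm(d);M=np.eye(3)-np.outer(d,d);A+=M;b+=M@o
    return np.linalg.solve(A,b)
def proj(C,X):
    K,r,t=C; q=K@(r@np.asarray(X)+t); return q[:2]/q[2]
E
python3 - <<'E'
from h import *
np.set_printoptions(precision=3,suppress=True)
S,D=cam("scene"),cam("side")
for n,a,b in [("rj",(302,161),(375,138)),("sq",(291,195),(308,171)),("ob",(357,244),(275,270)),("bat",(368,218),(372,246)),("mugA",(453,255),(347,365)),("mugB",(242,170),(315,115))]:
    print(n,tri([S,D],[a,b]))
print("pot",onz(D,(222,225),0.0))
s=get_state();print(s["position"],R.from_rotvec(s["tool_rot"]).as_matrix())
E
```

```text
rj [ 0.468 -0.285  0.096]
sq [ 0.619 -0.101  0.094]
ob [0.608 0.219 0.099]
bat [0.424 0.04  0.012]
mugA [0.43  0.374 0.086]
mugB [ 0.664 -0.373  0.082]
pot [0.808 0.05  0.   ]
[0.289 0.582 0.239] [[-0.896  0.445 -0.001]
 [ 0.445  0.896 -0.002]
 [-0.    -0.002 -1.   ]]
```

```bash
cat >> h.py <<'E'
def go(xyz,yaw=None,s=None):
    "print tool-frame shift (mm) and turn to reach xyz, tool down with tool x at world angle yaw (deg, mod 180)"
    s=s or get_state(); M=R.from_rotvec(s["tool_rot"]).as_matrix()
    cur=np.degrees(np.arctan2(M[1,0],M[0,0]))
    if yaw is None: yaw=cur
    yaw=cur+(yaw-cur+90)%180-90; a=np.radians(yaw); c,d=np.cos(a),np.sin(a)
    G=np.array([[c,d,0],[d,-c,0],[0,0,-1.]])
    print("shift",np.round(1000*M.T@(np.array(xyz)-s["position"]),1),"dr",np.round(R.from_matrix(M.T@G).as_rotvec(),3),"pos",np.round(s["position"],4),"yaw",round(cur,1),"t",s["time"],"q7",s["joint_positions"][6].round(2))
E
python3 - <<'E'
from h import *
import bench
print([n for n in dir(bench) if not n.startswith("_")], getattr(bench,"nose_length",None))
go((0.50,0.0,0.33),180)
E
```

```text
['MotionError', 'calibration', 'close_job', 'get_image', 'get_state', 'nose_length'] 0.017
shift [-447.8 -427.4  -90.7] dr [-0.002 -0.    -0.461] pos [0.2888 0.5818 0.2386] yaw 153.6 t 0.1 q7 -0.06
```

Request:
send_rows:
  xyz:
    - [-25, -24, -9]
    - [-55, -52, -18]
    - [-85, -81, -27]
    - [-115, -110, -36]
    - [-145, -138, -45]
    - [-175, -167, -54]
    - [-205, -196, -63]
    - [-235, -224, -72]
    - [-262, -250, -81]
    - [-288, -275, -90]
  dr:
    - [0, 0, -0.046]
    - [0, 0, -0.092]
    - [0, 0, -0.138]
    - [0, 0, -0.184]
    - [0, 0, -0.23]
    - [0, 0, -0.276]
    - [0, 0, -0.322]
    - [0, 0, -0.368]
    - [0, 0, -0.414]
    - [-0.002, 0, -0.461]
  jaw: 50

```text
time: 0.93
position: [0.425, 0.2053, 0.3298]
tool_rot: [-0.003, 3.141, 0.003]
ft_force: [1.0, -0.0, 1.3]
grip_width: 0.579
grip_force: 0.0
```

```bash
python3 - <<'E'
from h import *
go((0.50,0.0,0.33),180)
E
```

```text
shift [ -74.7 -205.4   -0.6] dr [0.002 0.    0.002] pos [0.425  0.2053 0.3298] yaw -179.9 t 0.9333 q7 1.05
```

```bash
python3 - <<'E'
from h import *
import pickle
s=get_state(); cv2.imwrite("pics/w1.png",get_image("wrist")[:,:,::-1]); pickle.dump(s,open("w1.pkl","wb"))
E
```

Request:
send_rows:
  xyz:
    - [-6, -17, 0]
    - [-15, -42, 0]
    - [-25, -69, 0]
    - [-35, -96, 0]
    - [-45, -123, 0]
    - [-55, -150, 0]
    - [-63, -172, 0]
    - [-70, -192, 0]
    - [-75, -205, 0]
    - [-75, -205, 0]
  dr:
    - [0, 0, 0]
    - [0, 0, 0]
    - [0, 0, 0]
    - [0, 0, 0]
    - [0, 0, 0]
    - [0, 0, 0]
    - [0, 0, 0]
    - [0, 0, 0]
    - [0, 0, 0]
    - [0, 0, 0]

```text
time: 1.82
position: [0.5002, -0.0007, 0.3289]
tool_rot: [0.009, 3.141, 0.001]
ft_force: [-0.9, 0.2, 1.0]
grip_width: 0.575
grip_force: 0.0
```

```bash
python3 - <<'E'
from h import *
import pickle
s=get_state(); cv2.imwrite("pics/w2.png",get_image("wrist")[:,:,::-1]); pickle.dump(s,open("w2.pkl","wb"))
E
```

```text
(no output)
```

View pics/w1.png

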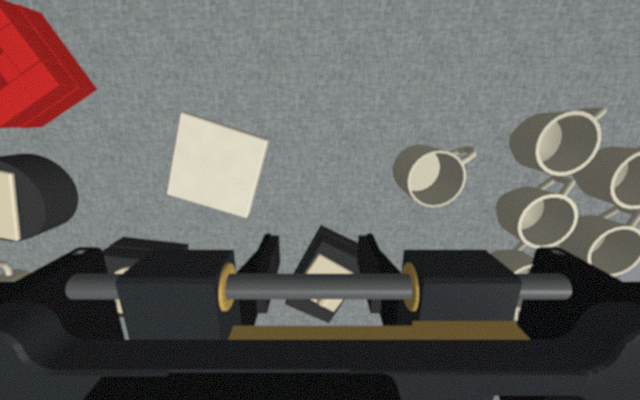

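View pics/w2.png

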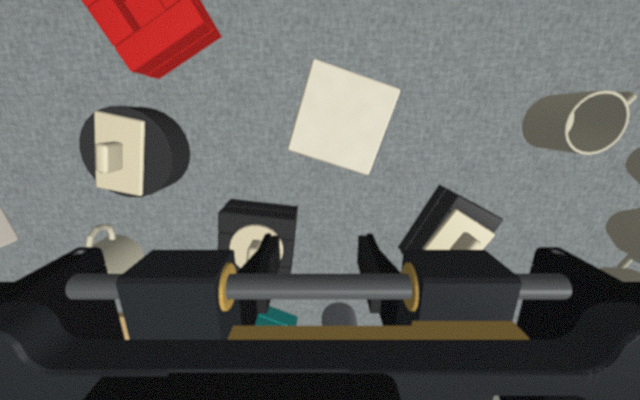

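The views show the bat at corners (317,59),(401,91),(369,175),(289,150) in w2. The round jar with the oblong lid is at (135,150) in w2. The gripper hides anything below the TCP, so I'll view the other two jars from further out.

```bash
python3 - <<'E'
from h import *
import pickle
np.set_printoptions(precision=4,suppress=True)
C1,C2=[cam("wrist",pickle.load(open(f"w{i}.pkl","rb"))) for i in (1,2)]
a=[(182,113),(269,142),(248,218),(166,193)];b=[(317,59),(401,91),(369,175),(289,150)]
P=np.array([tri([C1,C2],[p,q]) for p,q in zip(a,b)]);print(P,P.mean(0))
Q=np.array([onz(C2,q,.025) for q in b]);print(Q,Q.mean(0))
e=Q[1]-Q[0];print(np.degrees(np.arctan2(e[1],e[0])))
# oblong lid top corners in w2 (z .078)
L=np.array([onz(C2,q,.078) for q in [(96,111),(145,120),(144,195),(95,186)]]);print(L,L.mean(0))
go((0.71,0.06,0.33),180)
E
```

```text
[[ 0.3413 -0.0026  0.0301]
 [ 0.3848  0.1253  0.0187]
 [ 0.5144  0.0825  0.0208]
 [ 0.4698 -0.0485  0.0274]] [0.4276 0.0392 0.0243]
[[ 0.3408 -0.0025  0.025 ]
 [ 0.385   0.1234  0.025 ]
 [ 0.5131  0.0816  0.025 ]
 [ 0.4718 -0.0482  0.025 ]] [0.4277 0.0386 0.025 ]
70.67307545453102
[[ 0.4118 -0.302   0.078 ]
 [ 0.4238 -0.2379  0.078 ]
 [ 0.5302 -0.2597  0.078 ]
 [ 0.5161 -0.3289  0.078 ]] [ 0.4705 -0.2821  0.078 ]
shift [-210.1   58.9   -1.1] dr [ 0.002 -0.    -0.003] pos [0.4998 0.0017 0.3288] yaw 179.8 t 1.8667 q7 1.5
```

Request:
send_rows:
  xyz:
    - [-10, 3, 0]
    - [-30, 9, 0]
    - [-60, 17, 0]
    - [-90, 25, 0]
    - [-120, 34, 0]
    - [-150, 42, 0]
    - [-175, 49, 0]
    - [-195, 55, 0]
    - [-210, 59, -1]
    - [-210, 59, -1]
  dr:
    - [0, 0, 0]
    - [0, 0, 0]
    - [0, 0, 0]
    - [0, 0, 0]
    - [0, 0, 0]
    - [0, 0, 0]
    - [0, 0, 0]
    - [0, 0, 0]
    - [0, 0, 0]
    - [0, 0, 0]

```text
time: 2.7
position: [0.7118, 0.0665, 0.3274]
tool_rot: [0.008, -3.14, -0.004]
ft_force: [-1.5, 1.2, -0.3]
grip_width: 0.577
grip_force: 0.0
```

```bash
python3 - <<'E'
from h import *
import pickle
s=get_state(); im=get_image("wrist"); cv2.imwrite("pics/w3.png",im[:,:,::-1]); pickle.dump(s,open("w3.pkl","wb"));print(s["position"])
cv2.imwrite("pics/w3c.png",cv2.resize(im[0:235,130:530,::-1],None,fx=2,fy=2,interpolation=cv2.INTER_CUBIC))
E
```

```text
[0.71181082 0.06646109 0.32740277]
```

View pics/w3c.png

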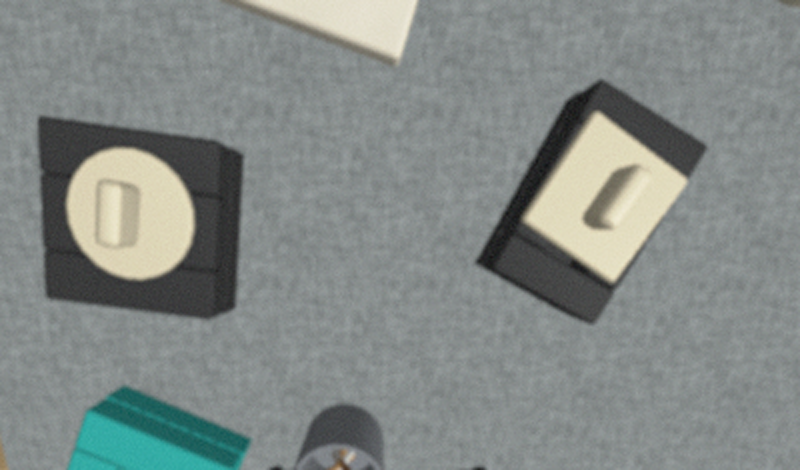

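Crop w3c shows the round lid at (131,213) on the black square jar, with corners (39,117),(218,143),(212,318),(47,297). The square lid has corners (598,111),(688,180),(613,283),(524,219), and it sits on the oblong jar with corners (600,80),(707,148),(592,323). The turquoise decoy is at (150,430).

```bash
python3 - <<'E'
from h import *
import pickle
np.set_printoptions(precision=4,suppress=True)
C2,C3=[cam("wrist",pickle.load(open(f"w{i}.pkl","rb"))) for i in (2,3)]
f=lambda L:[(130+u/2,v/2) for u,v in L]
def q(n,L,z):
    P=np.array([onz(C3,p,z) for p in f(L)]); e=np.diff(np.vstack([P,P[:1]]),axis=0)
    print(n,P.mean(0),"len",np.linalg.norm(e,axis=1),"ang",np.degrees(np.arctan2(e[:,1],e[:,0])))
q("sqjar",[(39,117),(218,143),(212,318),(47,297)],.07)
q("rlid",[(131,213.5)]*2,.078); q("rlid ext",[(66,213),(131,147),(196,215),(133,280)],.078); q("rknob",[(99,181),(122,183),(119,246),(98,245)],.112)
q("objar",[(600,80),(707,148),(592,323),(485,256)],.07)
q("sqlid",[(598,111),(688,180),(613,283),(524,219)],.078); q("sqknob",[(638,166),(652,171),(617,227),(602,222)],.112)
print(tri([C2,C3],[(442,186),f([(600,80)])[0]]),tri([C2,C3],[(502,221),f([(707,148)])[0]]),tri([C2,C3],[(220,200),f([(39,117)])[0]]),tri([C2,C3],[(298,206),f([(218,143)])[0]]))
E
```

```text
sqjar [ 0.626  -0.1042  0.07  ] len [0.1165 0.1165 0.1175 0.1171] ang [ 82.6544  -6.6566 -97.0527 172.8647]
rlid [ 0.6201 -0.0991  0.078 ] len [0. 0.] ang [0. 0.]
rlid ext [ 0.621  -0.0989  0.078 ] len [0.0635 0.0566 0.0641 0.0589] ang [ 129.9799   42.6758  -47.9163 -138.0159]
rknob [ 0.6216 -0.0982  0.112 ] len [0.0138 0.0372 0.013  0.0376] ang [ 85.6106 -10.2713 -92.3523 170.9545]
objar [0.6136 0.2144 0.07  ] len [0.0857 0.1323 0.0931 0.1285] ang [  62.4809  -28.1519 -120.038   148.5744]
sqlid [0.6101 0.2184 0.078 ] len [0.0763 0.0784 0.0778 0.0779] ang [  57.7783  -31.3808 -122.6311  147.5242]
sqknob [0.6099 0.2181 0.112 ] len [0.0092 0.0363 0.0101 0.0365] ang [  72.7956  -27.5497 -106.671   151.1918]
[0.5304 0.2128 0.0291] [0.5771 0.2835 0.071 ] [ 0.5535 -0.1686  0.0356] [ 0.5675 -0.0429  0.0296]
```

```bash
python3 - <<'E'
from h import *
go((0.610,0.2185,0.18),149.5)
E
```

```text
shift [ 99.6 153.5 148.6] dr [ 0.002 -0.003  0.536] pos [0.7105 0.0651 0.3281] yaw -179.8 t 2.75 q7 1.57
```

Request:
send_rows:
  xyz:
    - [8, 12, 10]
    - [22, 34, 30]
    - [37, 57, 55]
    - [52, 80, 78]
    - [65, 100, 98]
    - [77, 118, 115]
    - [87, 134, 130]
    - [95, 147, 142]
    - [100, 153, 149]
    - [100, 153, 149]
  dr:
    - [0, 0, 0.06]
    - [0, 0, 0.12]
    - [0, 0, 0.18]
    - [0, 0, 0.24]
    - [0, 0, 0.3]
    - [0, 0, 0.36]
    - [0, 0, 0.42]
    - [0, 0, 0.48]
    - [0, 0, 0.536]
    - [0, 0, 0.536]
  jaw: 45

```text
time: 3.58
position: [0.606, 0.2186, 0.1798]
tool_rot: [-0.824, -3.027, -0.003]
ft_force: [0.1, -0.1, -0.8]
grip_width: 0.52
grip_force: 0.0
```

```bash
python3 - <<'E'
from h import *
import pickle
s=get_state(); im=get_image("wrist"); pickle.dump(s,open("w4.pkl","wb"))
cv2.imwrite("pics/w4c.png",cv2.resize(im[150:360,200:440,::-1],None,fx=2.5,fy=2.5,interpolation=cv2.INTER_CUBIC))
go((0.610,0.2185,0.099),149.5)
C=cam("wrist",s)
for X in [(0.61,.2185,.112),s["position"]]: print(proj(C,X))
E
```

```text
shift [-1.4  2.4 82.1] dr [ 0.001 -0.003  0.001] pos [0.6077 0.2169 0.1811] yaw 149.6 t 3.6333 q7 0.79
[320.92811877 223.3423539 ]
[318.67347481 260.17498188]
```

View pics/w4c.png

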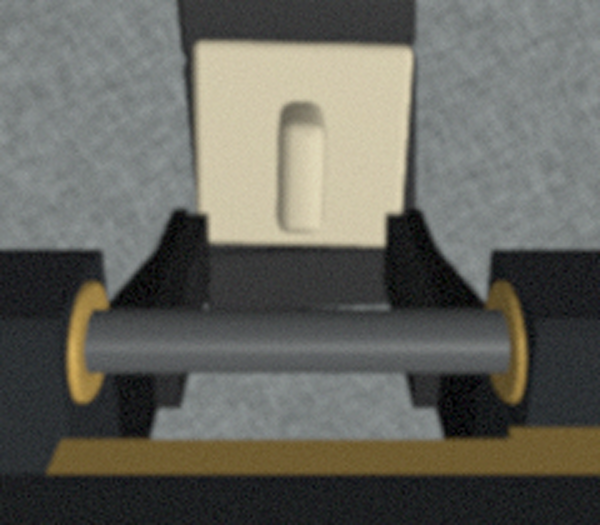

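The knob top is at crop (303,178) and was predicted at (302,183), so the alignment is good. I'll descend.

Request:
send_rows:
  xyz:
    - [-1, 1, 8]
    - [-1, 2, 22]
    - [-1, 2, 38]
    - [-1, 2, 52]
    - [-1, 2, 64]
    - [-1, 2, 73]
    - [-1, 2, 79]
    - [-1, 2, 82]
    - [-1, 2, 82]
    - [-1, 2, 82]
  dr:
    - [0, 0, 0]
    - [0, 0, 0]
    - [0, 0, 0]
    - [0, 0, 0]
    - [0, 0, 0]
    - [0, 0, 0]
    - [0, 0, 0]
    - [0, 0, 0]
    - [0, 0, 0]
    - [0, 0, 0]

```text
time: 4.47
position: [0.6121, 0.2166, 0.1001]
tool_rot: [0.831, 3.029, 0.004]
ft_force: [-0.4, -0.1, 0.1]
grip_width: 0.518
grip_force: 0.0
```

Request:
send_rows:
  xyz:
    - [0, 0, 0]
    - [0, 0, 0]
    - [0, 0, 0]
    - [0, 0, 0]
    - [0, 0, 0]
    - [0, 0, 0]
    - [0, 0, 0]
    - [0, 0, -1]
    - [0, 0, -3]
    - [0, 0, -6]
  dr:
    - [0, 0, 0]
    - [0, 0, 0]
    - [0, 0, 0]
    - [0, 0, 0]
    - [0, 0, 0]
    - [0, 0, 0]
    - [0, 0, 0]
    - [0, 0, 0]
    - [0, 0, 0]
    - [0, 0, 0]
  jaw: 5
  grip_force: 20

```text
time: 5.3
position: [0.6112, 0.2163, 0.1052]
tool_rot: [-0.831, -3.029, -0.002]
ft_force: [0.0, 0.2, -1.8]
grip_width: 0.179
grip_force: 19.9
```

```bash
python3 - <<'E'
from h import *
go((0.4277,0.039,0.20),71)
E
```

```text
shift [  67.4 -246.1  -94.9] dr [-0.    -0.002  1.367] pos [0.6112 0.2163 0.1052] yaw 149.3 t 5.3 q7 0.81
```

```bash
python3 - <<'E'
from h import *
go((0.44,0.04,0.15),149)
E
```

```text
shift [  57.3 -239.   -44.9] dr [ 0.001 -0.001  0.005] pos [0.6112 0.2163 0.1052] yaw 149.3 t 5.3 q7 0.81
```

Request:
send_rows:
  xyz:
    - [0, 0, -8]
    - [0, -4, -22]
    - [4, -20, -36]
    - [12, -50, -44]
    - [21, -85, -45]
    - [30, -125, -45]
    - [39, -163, -45]
    - [47, -197, -45]
    - [53, -222, -45]
    - [57, -238, -45]
  dr:
    - [0, 0, 0]
    - [0, 0, 0]
    - [0, 0, 0]
    - [0, 0, 0]
    - [0, 0, 0]
    - [0, 0, 0]
    - [0, 0, 0]
    - [0, 0, 0]
    - [0, 0, 0]
    - [0, 0, 0]

```text
time: 6.13
position: [0.4394, 0.0382, 0.1512]
tool_rot: [-0.836, -3.028, -0.006]
ft_force: [0.7, 0.1, -2.1]
grip_width: 0.184
grip_force: 19.9
```

```bash
python3 - <<'E'
from h import *
import pickle
s=get_state(); im=get_image("wrist"); pickle.dump(s,open("w5.pkl","wb"))
cv2.imwrite("pics/w5.png",im[:,:,::-1])
cv2.imwrite("pics/sd1.png",cv2.resize(get_image("side")[80:320,180:500,::-1],None,fx=2.4,fy=2.4,interpolation=cv2.INTER_CUBIC))
go((0.44,0.04,0.058),149)
E
```

```text
shift [ 0.5  1.1 93.4] dr [ 0.004 -0.001  0.001] pos [0.4398 0.0384 0.1514] yaw 149.1 t 6.2333 q7 0.84
```

View pics/sd1.png

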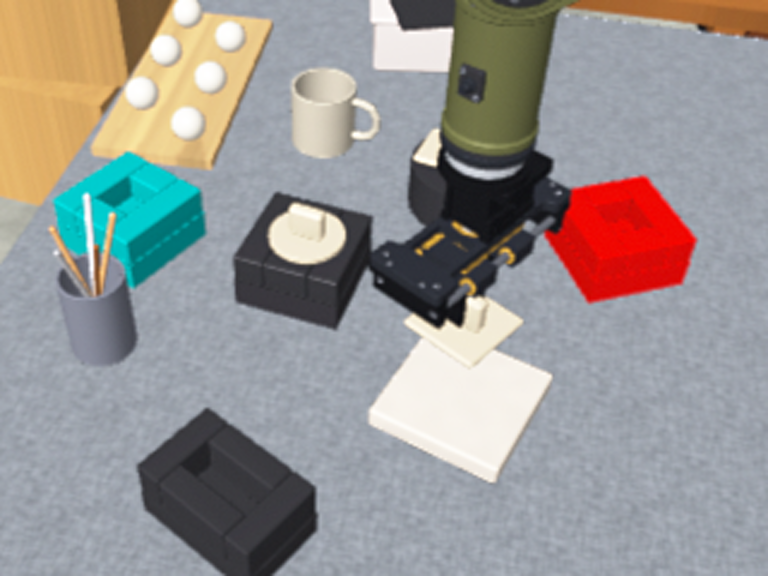

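The lid is held level above the bat, and the oblong jar at (228,490) is now open. I'll lower the lid.

Request:
send_rows:
  xyz:
    - [0, 0, 8]
    - [0, 1, 24]
    - [0, 1, 42]
    - [0, 1, 58]
    - [0, 1, 71]
    - [0, 1, 81]
    - [0, 1, 88]
    - [0, 1, 91]
    - [0, 1, 93]
    - [0, 1, 94]
  dr:
    - [0, 0, 0]
    - [0, 0, 0]
    - [0, 0, 0]
    - [0, 0, 0]
    - [0, 0, 0]
    - [0, 0, 0]
    - [0, 0, 0]
    - [0, 0, 0]
    - [0, 0, 0]
    - [0, 0, 0]

```text
time: 7.07
position: [0.4423, 0.0421, 0.0564]
tool_rot: [0.831, 3.029, 0.003]
ft_force: [0.1, 0.2, -1.9]
grip_width: 0.18
grip_force: 19.9
```

Request:
send_rows:
  xyz:
    - [0, 0, 0]
    - [0, 0, 0.4]
    - [0, 0, 0.8]
    - [0, 0, 1.2]
    - [0, 0, 1.6]
    - [0, 0, 2]
    - [0, 0, 2]
    - [0, 0, 2]
    - [0, 0, 2]
    - [0, 0, 2]
  dr:
    - [0, 0, 0]
    - [0, 0, 0]
    - [0, 0, 0]
    - [0, 0, 0]
    - [0, 0, 0]
    - [0, 0, 0]
    - [0, 0, 0]
    - [0, 0, 0]
    - [0, 0, 0]
    - [0, 0, 0]

```text
time: 7.9
position: [0.4419, 0.042, 0.0548]
tool_rot: [-0.831, -3.03, -0.004]
ft_force: [-3.0, 0.1, 5.4]
grip_width: 0.186
grip_force: 19.9
```

Request:
send_rows:
  xyz:
    - [0, 0, 0]
    - [0, 0, 0]
    - [0, 0, 0]
    - [0, 0, 0]
    - [0, 0, 0]
    - [0, 0, 0]
    - [0, 0, -4]
    - [0, 0, -14]
    - [0, 0, -30]
    - [0, 0, -50]
  dr:
    - [0, 0, 0]
    - [0, 0, 0]
    - [0, 0, 0]
    - [0, 0, 0]
    - [0, 0, 0]
    - [0, 0, 0]
    - [0, 0, 0]
    - [0, 0, 0]
    - [0, 0, 0]
    - [0, 0, 0]
  jaw: 45

```text
time: 8.73
position: [0.441, 0.0415, 0.1047]
tool_rot: [-0.832, -3.028, -0.001]
ft_force: [0.6, 0.3, -0.3]
grip_width: 0.516
grip_force: 0.0
```

```bash
python3 - <<'E'
from h import *
go((0.4705,-0.282,0.18),169)
E
```

```text
shift [-190.5 -263.   -75.6] dr [ 0.001 -0.001 -0.344] pos [0.441  0.0415 0.1047] yaw 149.3 t 8.7333 q7 0.88
```

Request:
send_rows:
  xyz:
    - [-8, -11, -20]
    - [-28, -39, -40]
    - [-52, -72, -60]
    - [-76, -105, -75]
    - [-100, -138, -75]
    - [-124, -171, -75]
    - [-148, -204, -75]
    - [-168, -232, -75]
    - [-184, -254, -75]
    - [-190, -263, -75]
  dr:
    - [0, 0, -0.04]
    - [0, 0, -0.08]
    - [0, 0, -0.12]
    - [0, 0, -0.16]
    - [0, 0, -0.2]
    - [0, 0, -0.24]
    - [0, 0, -0.27]
    - [0, 0, -0.29]
    - [0, 0, -0.31]
    - [0, 0, -0.31]

```text
time: 9.57
position: [0.47, -0.2866, 0.1799]
tool_rot: [0.361, 3.119, -0.002]
ft_force: [-0.6, 0.7, 0.8]
grip_width: 0.518
grip_force: 0.0
```

Request:
send_rows:
  xyz:
    - [0, 0, 0]
    - [0, 0, 0]
    - [0, 0, 0]
    - [0, 0, 0]
    - [0, 0, 0]
    - [0, 0, 0]
    - [0, 0, 0]
    - [0, 0, 0]
    - [0, 0, 0]
    - [0, 0, 0]
  dr:
    - [0, 0, 0]
    - [0, 0, 0]
    - [0, 0, 0]
    - [0, 0, 0]
    - [0, 0, 0]
    - [0, 0, 0]
    - [0, 0, 0]
    - [0, 0, 0]
    - [0, 0, 0]
    - [0, 0, 0]

```text
time: 10.4
position: [0.4708, -0.2814, 0.1786]
tool_rot: [0.354, 3.121, 0.003]
ft_force: [0.9, 0.4, 0.4]
grip_width: 0.513
grip_force: 0.0
```

```bash
python3 - <<'E'
from h import *
import pickle
s=get_state(); im=get_image("wrist"); pickle.dump(s,open("w6.pkl","wb"))
cv2.imwrite("pics/w6c.png",cv2.resize(im[90:320,180:480,::-1],None,fx=2.5,fy=2.5,interpolation=cv2.INTER_CUBIC))
go((0.4705,-0.282,0.099),167)
C=cam("wrist",s)
for X in [(0.4705,-.282,.112)]: print(proj(C,X))
E
```

```text
shift [ 0.2 -0.8 79.6] dr [0.002 0.    0.001] pos [ 0.4708 -0.2814  0.1786] yaw 167.1 t 10.45 q7 1.99
[318.06487876 219.40801867]
```

View pics/w6c.png

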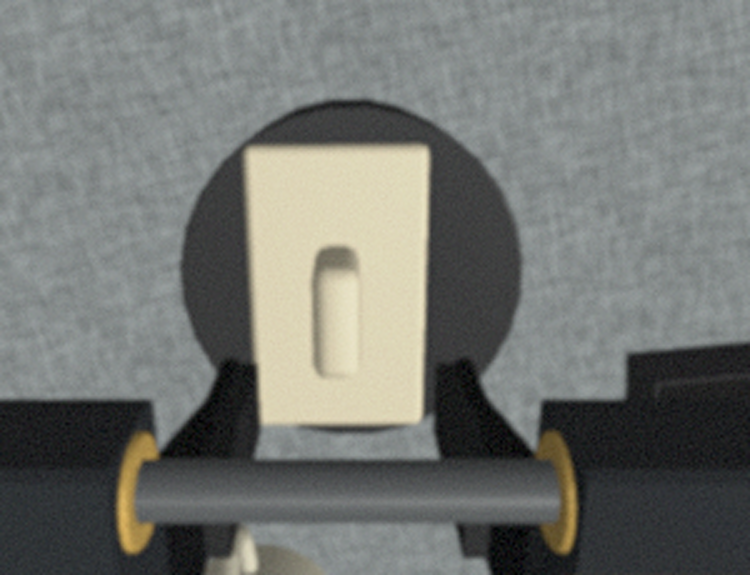

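The knob top is centred at crop (337,323), versus (345,323) predicted, so I'll shift about 2.5 mm along -y. The lid is square to the tool.

Request:
send_rows:
  xyz:
    - [0, -1, 8]
    - [0, -2, 22]
    - [0, -3, 38]
    - [0, -3, 52]
    - [0, -3, 64]
    - [0, -3, 72]
    - [0, -3, 77]
    - [0, -3, 79]
    - [0, -3, 79]
    - [0, -3, 79]
  dr:
    - [0, 0, 0]
    - [0, 0, 0]
    - [0, 0, 0]
    - [0, 0, 0]
    - [0, 0, 0]
    - [0, 0, 0]
    - [0, 0, 0]
    - [0, 0, 0]
    - [0, 0, 0]
    - [0, 0, 0]

```text
time: 11.28
position: [0.4705, -0.2845, 0.1001]
tool_rot: [0.354, 3.121, 0.003]
ft_force: [-0.1, -0.9, 0.9]
grip_width: 0.519
grip_force: 0.0
```

Request:
send_rows:
  xyz:
    - [0, 0, 0]
    - [0, 0, 0]
    - [0, 0, 0]
    - [0, 0, 0]
    - [0, 0, 0]
    - [0, 0, 0]
    - [0, 0, 0]
    - [0, 0, -1]
    - [0, 0, -3]
    - [0, 0, -6]
  dr:
    - [0, 0, 0]
    - [0, 0, 0]
    - [0, 0, 0]
    - [0, 0, 0]
    - [0, 0, 0]
    - [0, 0, 0]
    - [0, 0, 0]
    - [0, 0, 0]
    - [0, 0, 0]
    - [0, 0, 0]
  jaw: 5
  grip_force: 20

```text
time: 12.12
position: [0.4698, -0.284, 0.1054]
tool_rot: [-0.354, -3.121, -0.004]
ft_force: [-0.4, 0.4, -1.0]
grip_width: 0.18
grip_force: 20.0
```

```bash
python3 - <<'E'
from h import *
import pickle
np.set_printoptions(precision=4,suppress=True)
C=cam("wrist",pickle.load(open("w6.pkl","rb")))
print("jarround",onz(C,(320.4,196.8),.07))
# oblong jar from side view (mouth open): rim corners in sd1 crop
D=cam("side"); L=[(208,411),(316,492),(245,574),(139,470)]
print([onz(D,(180+u/2.4,80+v/2.4),.07) for u,v in L], np.mean([onz(D,(180+u/2.4,80+v/2.4),.07) for u,v in L],axis=0))
for p in [(0.6136,0.2144,0.20)]: go(p,150)
E
```

```text
jarround [ 0.4643 -0.2783  0.07  ]
[array([0.6489, 0.1556, 0.07  ]), array([0.5314, 0.2178, 0.07  ]), array([0.5686, 0.3064, 0.07  ]), array([0.687 , 0.2316, 0.07  ])] [0.609  0.2278 0.07  ]
shift [-28.4 518.1 -93.5] dr [ 0.002 -0.001  0.298] pos [ 0.4698 -0.284   0.1054] yaw 167.1 t 12.1167 q7 2.07
```

```bash
python3 - <<'E'
from h import *
go((0.70,0.1644,0.22),150)
E
```

```text
shift [-123.8  488.8 -113.7] dr [ 0.002 -0.001  0.298] pos [ 0.4698 -0.284   0.1054] yaw 167.1 t 12.1167 q7 2.07
```

Request:
send_rows:
  xyz:
    - [0, 0, -10]
    - [0, 0, -30]
    - [0, 4, -55]
    - [-4, 16, -80]
    - [-10, 40, -100]
    - [-18, 72, -112]
    - [-27, 108, -114]
    - [-36, 144, -114]
    - [-45, 180, -114]
    - [-54, 214, -114]
  dr:
    - [0, 0, 0]
    - [0, 0, 0]
    - [0, 0, 0]
    - [0, 0, 0]
    - [0, 0, 0]
    - [0, 0, 0]
    - [0, 0, 0]
    - [0, 0, 0]
    - [0, 0, 0]
    - [0, 0, 0]

```text
time: 12.95
position: [0.5714, -0.0859, 0.2212]
tool_rot: [0.353, 3.12, 0.005]
ft_force: [0.6, -0.4, -0.4]
grip_width: 0.181
grip_force: 20.0
```

Request:
send_rows:
  xyz:
    - [-9, 36, 0]
    - [-18, 72, 0]
    - [-27, 108, 0]
    - [-36, 144, 0]
    - [-45, 180, 0]
    - [-54, 212, 0]
    - [-61, 240, 0]
    - [-66, 260, 0]
    - [-69, 272, 0]
    - [-70, 275, 0]
  dr:
    - [0, 0, 0.03]
    - [0, 0, 0.07]
    - [0, 0, 0.11]
    - [0, 0, 0.15]
    - [0, 0, 0.19]
    - [0, 0, 0.23]
    - [0, 0, 0.265]
    - [0, 0, 0.29]
    - [0, 0, 0.298]
    - [0, 0, 0.298]

```text
time: 13.78
position: [0.7007, 0.1676, 0.2204]
tool_rot: [-0.807, -3.036, -0.003]
ft_force: [-0.7, 0.7, -1.7]
grip_width: 0.184
grip_force: 20.0
```

Request:
send_rows:
  xyz:
    - [0, 0, 0]
    - [0, 0, 0]
    - [0, 0, 0]
    - [0, 0, 0]
    - [0, 0, 0]
    - [0, 0, 0]
    - [0, 0, 0]
    - [0, 0, 0]
    - [0, 0, 0]
    - [0, 0, 0]
  dr:
    - [0, 0, 0]
    - [0, 0, 0]
    - [0, 0, 0]
    - [0, 0, 0]
    - [0, 0, 0]
    - [0, 0, 0]
    - [0, 0, 0]
    - [0, 0, 0]
    - [0, 0, 0]
    - [0, 0, 0]

```text
time: 14.62
position: [0.7004, 0.1645, 0.2206]
tool_rot: [-0.813, -3.034, -0.003]
ft_force: [-0.1, 1.0, -2.2]
grip_width: 0.182
grip_force: 20.0
```

```bash
python3 - <<'E'
from h import *
import pickle
s=get_state(); im=get_image("wrist"); pickle.dump(s,open("w7.pkl","wb"))
cv2.imwrite("pics/w7c.png",cv2.resize(im[0:300,160:480,::-1],None,fx=2,fy=2,interpolation=cv2.INTER_CUBIC))
go((0.6136,0.2144,0.2),150)
E
```

```text
shift [100.2  -0.2  20.6] dr [ 0.002 -0.001 -0.   ] pos [0.7004 0.1644 0.2206] yaw 150.0 t 14.6667 q7 1.02
```

View pics/w7c.png

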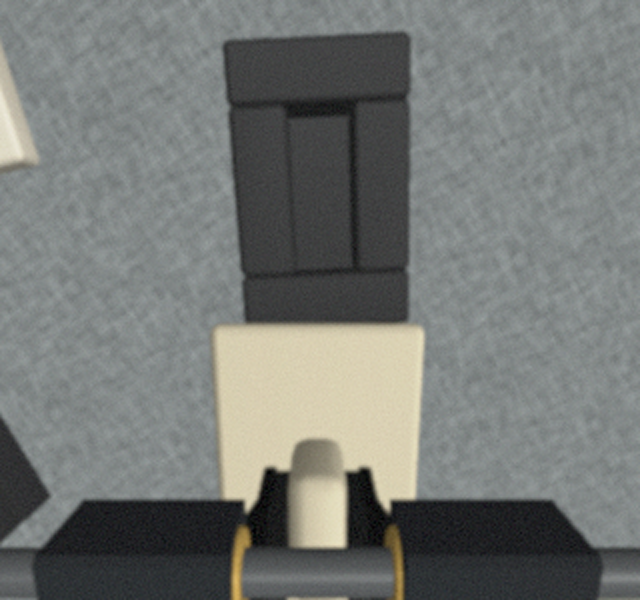

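The open oblong jar's mouth is at crop corners (285,105),(355,101),(357,269),(293,272). Its outer top corners are (224,43),(409,34). The held lid is square below it, with its front edge at y=326.

```bash
python3 - <<'E'
from h import *
import pickle
np.set_printoptions(precision=4,suppress=True)
s=pickle.load(open("w7.pkl","rb"));C=cam("wrist",s)
f=lambda L,z:np.array([onz(C,(160+u/2,v/2),z) for u,v in L])
A=lambda e:np.degrees(np.arctan2(e[1],e[0]))
M=f([(285,105),(355,101),(357,269),(293,272)],.07);print("mouth",M.mean(0),[np.linalg.norm(M[i]-M[i-1]).round(4) for i in range(4)],[A(M[i]-M[i-1]).round(1) for i in range(4)])
O=f([(224,43),(409,34),(408,268),(243,275)],.07)
m=(O[0]+O[1])/2; w=O[1]-O[0]; print("far edge len",np.linalg.norm(w),A(w),"left",A(O[3]-O[0]),"right",A(O[2]-O[1]))
for yaw in (150,151.5):
    a=np.radians(yaw);print("centre from far edge",m-.068*np.array([np.cos(a),np.sin(a),0]))
# held lid front edge: top surface at tcp-.030+.008
L=f([(214,326),(424,325)],s["position"][2]-.022);print("lid front",L.mean(0),A(L[1]-L[0]),np.linalg.norm(L[1]-L[0]))
a=np.radians(150);print("lid centre",L.mean(0)-.055*np.array([np.cos(a),np.sin(a),0]), s["position"])
E
```

```text
mouth [0.6152 0.2171 0.07  ] [np.float64(0.0778), np.float64(0.0334), np.float64(0.078), np.float64(0.0332)] [np.float64(152.1), np.float64(62.9), np.float64(-28.1), np.float64(-117.4)]
far edge len 0.08562963831186099 62.439413501030366 left -27.45817046479939 right -27.45694660733595
centre from far edge [0.6157 0.2132 0.07  ]
centre from far edge [0.6165 0.2148 0.07  ]
lid front [0.6542 0.1917 0.1986] 60.2543026132769 0.0633877148075854
lid centre [0.7019 0.1642 0.1986] [0.7004 0.1645 0.2206]
```

```bash
python3 - <<'E'
from h import *
go((0.615,0.216,0.125),152.2)
E
```

```text
shift [99.7  1.8 95.6] dr [ 0.002 -0.001 -0.039] pos [0.7004 0.1644 0.2206] yaw 150.0 t 14.6667 q7 1.02
```

Request:
send_rows:
  xyz:
    - [8, 0, 2]
    - [24, 1, 10]
    - [42, 1, 22]
    - [58, 2, 38]
    - [73, 2, 54]
    - [84, 2, 68]
    - [92, 2, 80]
    - [97, 2, 88]
    - [100, 2, 94]
    - [100, 2, 96]
  dr:
    - [0, 0, -0.01]
    - [0, 0, -0.02]
    - [0, 0, -0.03]
    - [0, 0, -0.04]
    - [0, 0, -0.04]
    - [0, 0, -0.04]
    - [0, 0, -0.04]
    - [0, 0, -0.04]
    - [0, 0, -0.04]
    - [0.002, 0, -0.04]

```text
time: 15.5
position: [0.6139, 0.2168, 0.1239]
tool_rot: [-0.751, -3.049, 0.001]
ft_force: [-0.1, 0.5, -1.8]
grip_width: 0.18
grip_force: 20.0
```

Request:
send_rows:
  xyz:
    - [0, 0, 0]
    - [0, 0, 2]
    - [0, 0, 6]
    - [0, 0, 10]
    - [0, 0, 14]
    - [0, 0, 17]
    - [0, 0, 20]
    - [0, 0, 22]
    - [0, 0, 23]
    - [0, 0, 23]
  dr:
    - [0, 0, 0]
    - [0, 0, 0]
    - [0, 0, 0]
    - [0, 0, 0]
    - [0, 0, 0]
    - [0, 0, 0]
    - [0, 0, 0]
    - [0, 0, 0]
    - [0, 0, 0]
    - [0, 0, 0]

```text
time: 16.33
position: [0.6147, 0.2163, 0.1014]
tool_rot: [-0.752, -3.049, 0.0]
ft_force: [1.3, 0.9, -1.2]
grip_width: 0.186
grip_force: 20.0
```

```bash
python3 - <<'E'
from h import *
go((0.615,0.216,0.100),152.2)
E
```

```text
shift [-0.4 -0.1  1.4] dr [-0.    -0.001  0.001] pos [0.6147 0.2163 0.1014] yaw 152.3 t 16.3333 q7 0.96
```

Request:
send_rows:
  xyz:
    - [0, 0, 0.4]
    - [0, 0, 0.8]
    - [0, 0, 1.2]
    - [0, 0, 1.6]
    - [0, 0, 2]
    - [0, 0, 2]
    - [0, 0, 2]
    - [0, 0, 2]
    - [0, 0, 2]
    - [0, 0, 2]
  dr:
    - [0, 0, 0]
    - [0, 0, 0]
    - [0, 0, 0]
    - [0, 0, 0]
    - [0, 0, 0]
    - [0, 0, 0]
    - [0, 0, 0]
    - [0, 0, 0]
    - [0, 0, 0]
    - [0, 0, 0]

```text
time: 17.17
position: [0.6149, 0.2164, 0.0998]
tool_rot: [-0.753, -3.05, -0.0]
ft_force: [-0.2, -0.9, 0.6]
grip_width: 0.183
grip_force: 20.0
```

Request:
send_rows:
  xyz:
    - [0, 0, 0]
    - [0, 0, 0]
    - [0, 0, 0]
    - [0, 0, 0]
    - [0, 0, 0]
    - [0, 0, 0]
    - [0, 0, -4]
    - [0, 0, -14]
    - [0, 0, -32]
    - [0, 0, -55]
  dr:
    - [0, 0, 0]
    - [0, 0, 0]
    - [0, 0, 0]
    - [0, 0, 0]
    - [0, 0, 0]
    - [0, 0, 0]
    - [0, 0, 0]
    - [0, 0, 0]
    - [0, 0, 0]
    - [0, 0, 0]
  jaw: 45

```text
time: 18.0
position: [0.6141, 0.216, 0.1547]
tool_rot: [-0.752, -3.048, 0.002]
ft_force: [0.3, 0.2, 0.3]
grip_width: 0.519
grip_force: 0.0
```

```bash
python3 - <<'E'
from h import *
go((0.6205,-0.0985,0.18),171)
E
```

```text
shift [-152.  -275.5  -25. ] dr [-0.002 -0.002 -0.327] pos [0.6141 0.216  0.1547] yaw 152.3 t 18.0 q7 0.94
```

Request:
send_rows:
  xyz:
    - [-8, -14, -12]
    - [-22, -40, -25]
    - [-40, -72, -25]
    - [-58, -105, -25]
    - [-76, -138, -25]
    - [-94, -171, -25]
    - [-112, -204, -25]
    - [-130, -236, -25]
    - [-145, -263, -25]
    - [-152, -275, -25]
  dr:
    - [0, 0, -0.04]
    - [0, 0, -0.08]
    - [0, 0, -0.12]
    - [0, 0, -0.16]
    - [0, 0, -0.2]
    - [0, 0, -0.24]
    - [0, 0, -0.28]
    - [0, 0, -0.31]
    - [0, 0, -0.327]
    - [0, 0, -0.327]

```text
time: 18.83
position: [0.6208, -0.1047, 0.1813]
tool_rot: [0.255, 3.13, -0.004]
ft_force: [-0.4, 0.1, 0.5]
grip_width: 0.518
grip_force: 0.0
```

Request:
send_rows:
  xyz:
    - [0, 0, 0]
    - [0, 0, 0]
    - [0, 0, 0]
    - [0, 0, 0]
    - [0, 0, 0]
    - [0, 0, 0]
    - [0, 0, 0]
    - [0, 0, 0]
    - [0, 0, 0]
    - [0, 0, 0]
  dr:
    - [0, 0, 0]
    - [0, 0, 0]
    - [0, 0, 0]
    - [0, 0, 0]
    - [0, 0, 0]
    - [0, 0, 0]
    - [0, 0, 0]
    - [0, 0, 0]
    - [0, 0, 0]
    - [0, 0, 0]

```text
time: 19.67
position: [0.6216, -0.0978, 0.1796]
tool_rot: [-0.246, -3.131, -0.0]
ft_force: [0.2, 0.3, -0.5]
grip_width: 0.512
grip_force: 0.0
```

```bash
python3 - <<'E'
from h import *
import pickle
s=get_state(); im=get_image("wrist"); pickle.dump(s,open("w8.pkl","wb"))
cv2.imwrite("pics/w8c.png",cv2.resize(im[90:320,180:480,::-1],None,fx=2.5,fy=2.5,interpolation=cv2.INTER_CUBIC))
go((0.6205,-0.0985,0.099),171)
C=cam("wrist",s)
p=proj(C,(0.6205,-.0985,.112)); print((p-[180,90])*2.5)
E
```

```text
shift [ 0.9 -0.9 80.6] dr [ 0. -0.  0.] pos [ 0.6216 -0.0978  0.1796] yaw 171.0 t 19.7167 q7 1.75
[345.00494611 320.50780086]
```

View pics/w8c.png

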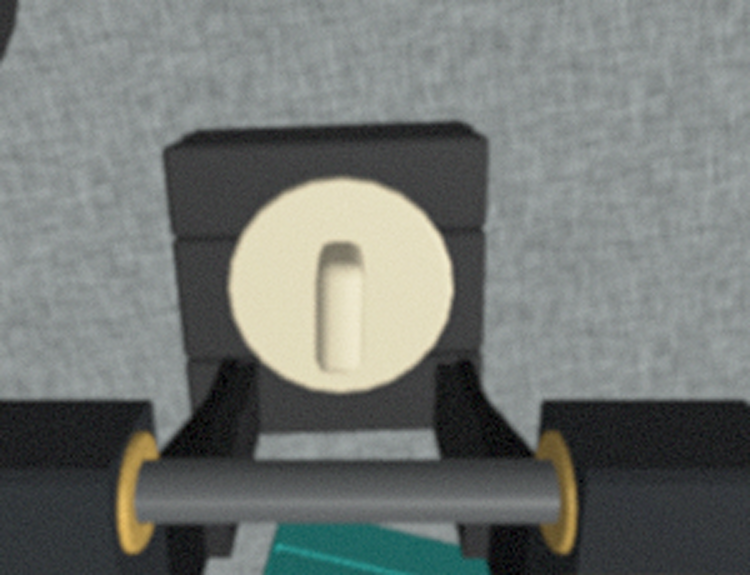

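The round lid's knob is at crop (341,317), against (345,320) predicted, so I'll pick it.

Request:
send_rows:
  xyz:
    - [0, -1, 8]
    - [0, -2, 22]
    - [0, -2, 38]
    - [0, -2, 52]
    - [0, -2, 64]
    - [0, -2, 73]
    - [0, -2, 78]
    - [0, -2, 80]
    - [0, -2, 80]
    - [0, -2, 80]
  dr:
    - [0, 0, 0]
    - [0, 0, 0]
    - [0, 0, 0]
    - [0, 0, 0]
    - [0, 0, 0]
    - [0, 0, 0]
    - [0, 0, 0]
    - [0, 0, 0]
    - [0, 0, 0]
    - [0, 0, 0]

```text
time: 20.55
position: [0.6217, -0.1, 0.1001]
tool_rot: [0.246, 3.131, 0.0]
ft_force: [1.2, -0.6, 0.4]
grip_width: 0.518
grip_force: 0.0
```

Request:
send_rows:
  xyz:
    - [0, 0, 0]
    - [0, 0, 0]
    - [0, 0, 0]
    - [0, 0, 0]
    - [0, 0, 0]
    - [0, 0, 0]
    - [0, 0, 0]
    - [0, 0, -1]
    - [0, 0, -3]
    - [0, 0, -6]
  dr:
    - [0, 0, 0]
    - [0, 0, 0]
    - [0, 0, 0]
    - [0, 0, 0]
    - [0, 0, 0]
    - [0, 0, 0]
    - [0, 0, 0]
    - [0, 0, 0]
    - [0, 0, 0]
    - [0, 0, 0]
  jaw: 5
  grip_force: 20

```text
time: 21.38
position: [0.6208, -0.0997, 0.1053]
tool_rot: [-0.246, -3.13, -0.0]
ft_force: [0.2, 1.0, -1.1]
grip_width: 0.188
grip_force: 19.9
```

```bash
python3 - <<'E'
from h import *
a=np.radians(171); go((0.466-.10*np.cos(a),-0.279-.10*np.sin(a),0.22),171)
E
```

```text
shift [  25.1 -201.3 -114.7] dr [ 0.    -0.002  0.   ] pos [ 0.6208 -0.0997  0.1053] yaw 171.0 t 21.3833 q7 1.79
```

Request:
send_rows:
  xyz:
    - [0, 0, -12]
    - [0, 0, -36]
    - [1, -6, -62]
    - [4, -26, -86]
    - [8, -58, -104]
    - [13, -96, -114]
    - [17, -132, -115]
    - [21, -165, -115]
    - [24, -190, -115]
    - [25, -201, -115]
  dr:
    - [0, 0, 0]
    - [0, 0, 0]
    - [0, 0, 0]
    - [0, 0, 0]
    - [0, 0, 0]
    - [0, 0, 0]
    - [0, 0, 0]
    - [0, 0, 0]
    - [0, 0, 0]
    - [0, 0, 0]

```text
time: 22.22
position: [0.5626, -0.2998, 0.2222]
tool_rot: [0.256, 3.131, -0.004]
ft_force: [0.1, 0.1, -1.2]
grip_width: 0.184
grip_force: 19.9
```

Request:
send_rows:
  xyz:
    - [0, 0, 0]
    - [0, 0, 0]
    - [0, 0, 0]
    - [0, 0, 0]
    - [0, 0, 0]
    - [0, 0, 0]
    - [0, 0, 0]
    - [0, 0, 0]
    - [0, 0, 0]
    - [0, 0, 0]
  dr:
    - [0, 0, 0]
    - [0, 0, 0]
    - [0, 0, 0]
    - [0, 0, 0]
    - [0, 0, 0]
    - [0, 0, 0]
    - [0, 0, 0]
    - [0, 0, 0]
    - [0, 0, 0]
    - [0, 0, 0]

```text
time: 23.05
position: [0.5652, -0.2944, 0.2206]
tool_rot: [-0.246, -3.131, -0.0]
ft_force: [0.8, -0.4, -1.2]
grip_width: 0.182
grip_force: 19.9
```

```bash
python3 - <<'E'
from h import *
import pickle
s=get_state(); im=get_image("wrist"); pickle.dump(s,open("w9.pkl","wb"))
cv2.imwrite("pics/w9c.png",cv2.resize(im[0:300,160:480,::-1],None,fx=2,fy=2,interpolation=cv2.INTER_CUBIC))
print(s["position"],s["time"])
E
```

```text
[ 0.56518558 -0.29444615  0.22061135] 23.05
```

View pics/w9c.png

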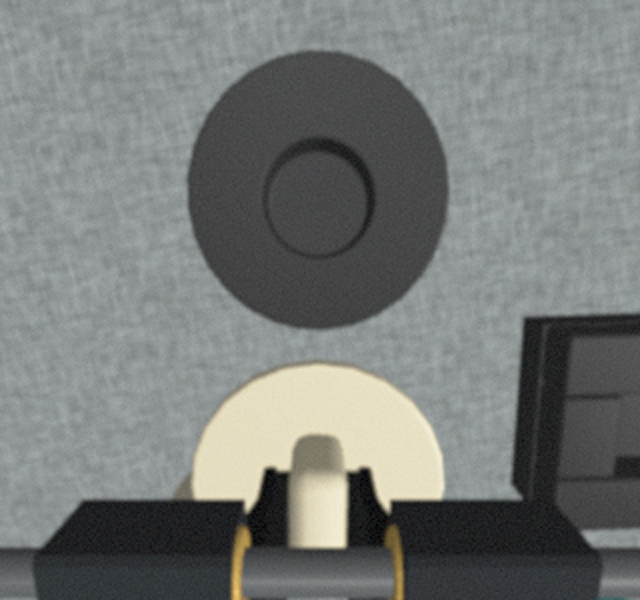

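The round jar's mouth spans crop x 264–374 and y 138–257. Its outer edge spans x 188–448 and y 51–328. The round lid is held below it.

```bash
python3 - <<'E'
from h import *
import pickle
np.set_printoptions(precision=4,suppress=True)
s=pickle.load(open("w9.pkl","rb"));C=cam("wrist",s)
f=lambda L,z:np.array([onz(C,(160+u/2,v/2),z) for u,v in L])
for n,L,z in [("outer",[(188,188),(448,188),(318,51),(318,328)],.07),("mouth",[(264,198),(374,198),(319,138),(319,257)],.07),("lid",[(192,475),(444,475)],.1986),("lidfront",[(318,363)]*2,.1986)]:
    P=f(L,z);print(n,(P[0]+P[1])/2,(P[-1]+P[-2])/2,np.linalg.norm(P[0]-P[1]),np.linalg.norm(P[-1]-P[-2]))
go((0.466,-0.279,0.125),171)
E
```

```text
outer [ 0.4651 -0.2786  0.07  ] [ 0.4702 -0.2794  0.07  ] 0.12921293380506846 0.12944515899449624
mouth [ 0.4698 -0.2788  0.07  ] [ 0.4703 -0.2789  0.07  ] 0.054941233789164566 0.05583852733366369
lid [ 0.5606 -0.2939  0.1986] [ 0.5606 -0.2939  0.1986] 0.08269217197177035 0.08269217197177035
lidfront [ 0.5235 -0.288   0.1986] [ 0.5235 -0.288   0.1986] 0.0 0.0
shift [100.3  -0.2  95.6] dr [ 0. -0.  0.] pos [ 0.5652 -0.2945  0.2206] yaw 171.0 t 23.1 q7 2.08
```

Request:
send_rows:
  xyz:
    - [8, 0, 2]
    - [24, 0, 10]
    - [42, 0, 22]
    - [58, 0, 38]
    - [73, 0, 54]
    - [83, 0, 68]
    - [90, 0, 80]
    - [95, 0, 88]
    - [97, 0, 94]
    - [97, 0, 96]
  dr:
    - [0, 0, 0]
    - [0, 0, 0]
    - [0, 0, 0]
    - [0, 0, 0]
    - [0, 0, 0]
    - [0, 0, 0]
    - [0, 0, 0]
    - [0, 0, 0]
    - [0, 0, 0]
    - [0, 0, 0]

```text
time: 23.93
position: [0.4686, -0.2791, 0.124]
tool_rot: [-0.246, -3.131, -0.001]
ft_force: [-0.2, -0.5, -0.9]
grip_width: 0.184
grip_force: 19.9
```

Request:
send_rows:
  xyz:
    - [0, 0, 0]
    - [0, 0, 2]
    - [0, 0, 6]
    - [0, 0, 10]
    - [0, 0, 14]
    - [0, 0, 17]
    - [0, 0, 20]
    - [0, 0, 22]
    - [0, 0, 23]
    - [0, 0, 23]
  dr:
    - [0, 0, 0]
    - [0, 0, 0]
    - [0, 0, 0]
    - [0, 0, 0]
    - [0, 0, 0]
    - [0, 0, 0]
    - [0, 0, 0]
    - [0, 0, 0]
    - [0, 0, 0]
    - [0, 0, 0]

```text
time: 24.77
position: [0.4692, -0.2793, 0.1014]
tool_rot: [-0.246, -3.131, -0.0]
ft_force: [-0.7, -0.1, -1.1]
grip_width: 0.181
grip_force: 19.9
```

Request:
send_rows:
  xyz:
    - [0, 0, 0.4]
    - [0, 0, 0.8]
    - [0, 0, 1.2]
    - [0, 0, 1.6]
    - [0, 0, 2]
    - [0, 0, 2]
    - [0, 0, 2]
    - [0, 0, 2]
    - [0, 0, 2]
    - [0, 0, 2]
  dr:
    - [0, 0, 0]
    - [0, 0, 0]
    - [0, 0, 0]
    - [0, 0, 0]
    - [0, 0, 0]
    - [0, 0, 0]
    - [0, 0, 0]
    - [0, 0, 0]
    - [0, 0, 0]
    - [0, 0, 0]

```text
time: 25.6
position: [0.4695, -0.2793, 0.0998]
tool_rot: [-0.246, -3.132, -0.0]
ft_force: [-0.8, -0.0, 0.8]
grip_width: 0.181
grip_force: 19.9
```

Request:
send_rows:
  xyz:
    - [0, 0, 0]
    - [0, 0, 0]
    - [0, 0, 0]
    - [0, 0, 0]
    - [0, 0, 0]
    - [0, 0, 0]
    - [0, 0, -4]
    - [0, 0, -14]
    - [0, 0, -32]
    - [0, 0, -55]
  dr:
    - [0, 0, 0]
    - [0, 0, 0]
    - [0, 0, 0]
    - [0, 0, 0]
    - [0, 0, 0]
    - [0, 0, 0]
    - [0, 0, 0]
    - [0, 0, 0]
    - [0, 0, 0]
    - [0, 0, 0]
  jaw: 45

```text
time: 26.43
position: [0.4685, -0.279, 0.1549]
tool_rot: [-0.246, -3.129, -0.001]
ft_force: [0.2, -0.4, -0.1]
grip_width: 0.516
grip_force: 0.0
```

```bash
python3 - <<'E'
from h import *
go((0.4415,0.042,0.14),149.3)
E
```

```text
shift [ 76.8 312.9  15.2] dr [-0.    -0.003  0.379] pos [ 0.4685 -0.279   0.1549] yaw 171.0 t 26.4333 q7 2.06
```

Request:
send_rows:
  xyz:
    - [4, 15, 0]
    - [11, 45, 0]
    - [20, 82, 0]
    - [30, 120, 0]
    - [39, 158, 0]
    - [48, 196, 0]
    - [57, 234, 0]
    - [66, 270, 4]
    - [74, 300, 10]
    - [77, 313, 15]
  dr:
    - [0, 0, 0.05]
    - [0, 0, 0.1]
    - [0, 0, 0.15]
    - [0, 0, 0.2]
    - [0, 0, 0.25]
    - [0, 0, 0.3]
    - [0, 0, 0.34]
    - [0, 0, 0.37]
    - [0, 0, 0.379]
    - [0, 0, 0.379]

```text
time: 27.27
position: [0.4418, 0.0465, 0.1405]
tool_rot: [0.824, 3.031, 0.004]
ft_force: [-1.1, -0.4, 0.2]
grip_width: 0.516
grip_force: 0.0
```

Request:
send_rows:
  xyz:
    - [0, 0, 0]
    - [0, 0, 0]
    - [0, 0, 0]
    - [0, 0, 0]
    - [0, 0, 0]
    - [0, 0, 0]
    - [0, 0, 0]
    - [0, 0, 0]
    - [0, 0, 0]
    - [0, 0, 0]
  dr:
    - [0, 0, 0]
    - [0, 0, 0]
    - [0, 0, 0]
    - [0, 0, 0]
    - [0, 0, 0]
    - [0, 0, 0]
    - [0, 0, 0]
    - [0, 0, 0]
    - [0, 0, 0]
    - [0, 0, 0]

```text
time: 28.1
position: [0.4422, 0.0418, 0.1397]
tool_rot: [-0.832, -3.029, -0.0]
ft_force: [0.5, -0.2, -0.9]
grip_width: 0.517
grip_force: 0.0
```

```bash
python3 - <<'E'
from h import *
go((0.4415,0.042,0.0545),149.3)
E
```

```text
shift [ 0.6 -0.2 85.2] dr [-0. -0. -0.] pos [0.4422 0.0418 0.1397] yaw 149.3 t 28.1 q7 0.85
```

Request:
send_rows:
  xyz:
    - [0, 0, 8]
    - [0, 0, 22]
    - [0, 0, 38]
    - [0, 0, 53]
    - [0, 0, 66]
    - [0, 0, 76]
    - [0, 0, 82]
    - [0, 0, 85]
    - [0, 0, 85]
    - [0, 0, 85]
  dr:
    - [0, 0, 0]
    - [0, 0, 0]
    - [0, 0, 0]
    - [0, 0, 0]
    - [0, 0, 0]
    - [0, 0, 0]
    - [0, 0, 0]
    - [0, 0, 0]
    - [0, 0, 0]
    - [0, 0, 0]

```text
time: 28.93
position: [0.4425, 0.0419, 0.0551]
tool_rot: [0.832, 3.029, 0.001]
ft_force: [0.7, -0.1, 0.4]
grip_width: 0.518
grip_force: 0.0
```

Request:
send_rows:
  xyz:
    - [0, 0, 0]
    - [0, 0, 0]
    - [0, 0, 0]
    - [0, 0, 0]
    - [0, 0, 0]
    - [0, 0, 0]
    - [0, 0, 0]
    - [0, 0, -1]
    - [0, 0, -3]
    - [0, 0, -6]
  dr:
    - [0, 0, 0]
    - [0, 0, 0]
    - [0, 0, 0]
    - [0, 0, 0]
    - [0, 0, 0]
    - [0, 0, 0]
    - [0, 0, 0]
    - [0, 0, 0]
    - [0, 0, 0]
    - [0, 0, 0]
  jaw: 5
  grip_force: 20

```text
time: 29.77
position: [0.4416, 0.0418, 0.0605]
tool_rot: [-0.831, -3.028, 0.001]
ft_force: [0.6, 0.0, -1.8]
grip_width: 0.179
grip_force: 20.0
```

```bash
python3 - <<'E'
from h import *
a=np.radians(173); go((0.624-.10*np.cos(a),-0.102-.10*np.sin(a),0.22),173)
E
```

```text
shift [-321.6    9.6 -159.9] dr [-0.001 -0.001 -0.414] pos [0.4416 0.0418 0.0605] yaw 149.3 t 29.7667 q7 0.92
```

Request:
send_rows:
  xyz:
    - [0, 0, -10]
    - [0, 0, -30]
    - [0, 0, -60]
    - [-4, 0, -90]
    - [-16, 0, -118]
    - [-36, 1, -140]
    - [-64, 2, -155]
    - [-98, 3, -160]
    - [-134, 4, -160]
    - [-170, 5, -160]
  dr:
    - [0, 0, 0]
    - [0, 0, 0]
    - [0, 0, 0]
    - [0, 0, 0]
    - [0, 0, 0]
    - [0, 0, 0]
    - [0, 0, 0]
    - [0, 0, 0]
    - [0, 0, 0]
    - [0, 0, 0]

```text
time: 30.6
position: [0.5926, -0.0408, 0.2224]
tool_rot: [0.829, 3.029, 0.003]
ft_force: [0.3, 0.8, -1.7]
grip_width: 0.183
grip_force: 20.0
```

Request:
send_rows:
  xyz:
    - [-34, 1, 0]
    - [-66, 2, 0]
    - [-94, 3, 0]
    - [-116, 4, 0]
    - [-132, 5, 0]
    - [-144, 5, 0]
    - [-150, 5, 0]
    - [-152, 5, 0]
    - [-152, 5, 0]
    - [-152, 5, 0]
  dr:
    - [0, 0, -0.06]
    - [0, 0, -0.12]
    - [0, 0, -0.18]
    - [0, 0, -0.24]
    - [0, 0, -0.3]
    - [0, 0, -0.36]
    - [0, 0, -0.4]
    - [0, 0, -0.414]
    - [0, 0, -0.414]
    - [0, 0, -0.414]

```text
time: 31.43
position: [0.7239, -0.1135, 0.2209]
tool_rot: [-0.192, -3.135, -0.001]
ft_force: [-0.2, -0.2, -2.6]
grip_width: 0.184
grip_force: 20.0
```

Request:
send_rows:
  xyz:
    - [0, 0, 0]
    - [0, 0, 0]
    - [0, 0, 0]
    - [0, 0, 0]
    - [0, 0, 0]
    - [0, 0, 0]
    - [0, 0, 0]
    - [0, 0, 0]
    - [0, 0, 0]
    - [0, 0, 0]
  dr:
    - [0, 0, 0]
    - [0, 0, 0]
    - [0, 0, 0]
    - [0, 0, 0]
    - [0, 0, 0]
    - [0, 0, 0]
    - [0, 0, 0]
    - [0, 0, 0]
    - [0, 0, 0]
    - [0, 0, 0]

```text
time: 32.27
position: [0.7242, -0.1139, 0.2205]
tool_rot: [-0.191, -3.135, -0.0]
ft_force: [-0.2, 0.1, -1.3]
grip_width: 0.185
grip_force: 20.0
```

```bash
python3 - <<'E'
from h import *
import pickle
s=get_state(); im=get_image("wrist"); pickle.dump(s,open("w10.pkl","wb"))
cv2.imwrite("pics/w10c.png",cv2.resize(im[0:300,160:480,::-1],None,fx=2,fy=2,interpolation=cv2.INTER_CUBIC))
print(s["position"],s["time"])
E
```

```text
[ 0.72419498 -0.11390837  0.22054337] 32.2667
```

View pics/w10c.png

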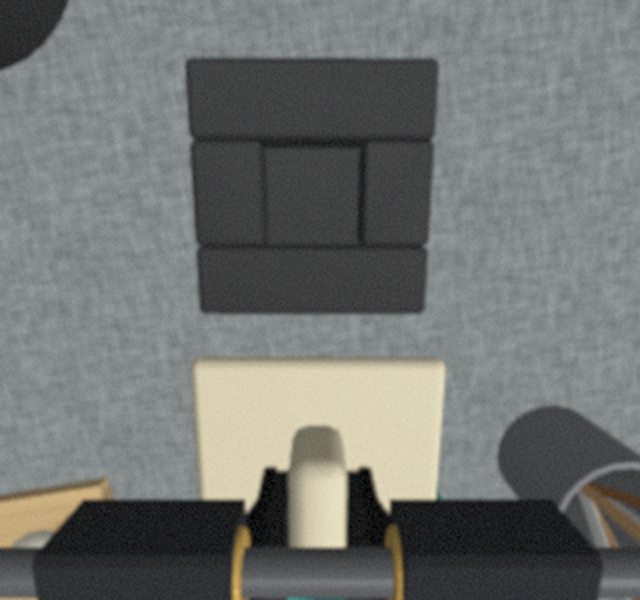

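The square jar's corners are at crop (188,59),(437,60),(424,311),(201,312). Its mouth is centred at about (313,192), and the held lid is parallel to it.

```bash
python3 - <<'E'
from h import *
import pickle
np.set_printoptions(precision=4,suppress=True)
s=pickle.load(open("w10.pkl","rb"));C=cam("wrist",s)
f=lambda L,z:np.array([onz(C,(160+u/2,v/2),z) for u,v in L])
A=lambda e:np.degrees(np.arctan2(e[1],e[0]))
for n,L,z in [("outer",[(188,59),(437,60),(424,311),(201,312)],.07),("mouth",[(262,139),(364,139),(361,246),(265,246)],.07)]:
    P=f(L,z);print(n,P.mean(0),A(P[0]-P[3]),A(P[1]-P[2]),A(P[1]-P[0]))
L=f([(194,361),(445,361)],.1986);a=np.radians(173)
print("lid",L.mean(0)-.04*np.array([np.cos(a),np.sin(a),0]),A(L[1]-L[0]))
go((0.625,-0.103,0.125),173)
E
```

```text
outer [ 0.6257 -0.1046  0.07  ] 172.43466886385013 173.32586010546484 82.80466836581759
mouth [ 0.626  -0.1044  0.07  ] 173.1079860573898 172.70842801436035 83.01125042771699
lid [ 0.7214 -0.1133  0.1986] 83.02600194380598
shift [99.7 -1.2 95.6] dr [ 0. -0.  0.] pos [ 0.7242 -0.1139  0.2206] yaw 173.0 t 32.3167 q7 1.78
```

Request:
send_rows:
  xyz:
    - [8, 0, 2]
    - [24, 0, 10]
    - [42, -1, 22]
    - [58, -1, 38]
    - [73, -2, 54]
    - [83, -2, 68]
    - [90, -2, 80]
    - [95, -2, 88]
    - [97, -2, 94]
    - [97, -2, 96]
  dr:
    - [0, 0, 0]
    - [0, 0, 0]
    - [0, 0, 0]
    - [0, 0, 0]
    - [0, 0, 0]
    - [0, 0, 0]
    - [0, 0, 0]
    - [0, 0, 0]
    - [0, 0, 0]
    - [0, 0, 0]

```text
time: 33.15
position: [0.6272, -0.104, 0.124]
tool_rot: [-0.191, -3.134, -0.001]
ft_force: [-0.3, 0.3, -1.6]
grip_width: 0.184
grip_force: 20.0
```

Request:
send_rows:
  xyz:
    - [0, 0, 0]
    - [0, 0, 2]
    - [0, 0, 6]
    - [0, 0, 10]
    - [0, 0, 14]
    - [0, 0, 17]
    - [0, 0, 20]
    - [0, 0, 22]
    - [0, 0, 23]
    - [0, 0, 23]
  dr:
    - [0, 0, 0]
    - [0, 0, 0]
    - [0, 0, 0]
    - [0, 0, 0]
    - [0, 0, 0]
    - [0, 0, 0]
    - [0, 0, 0]
    - [0, 0, 0]
    - [0, 0, 0]
    - [0, 0, 0]

```text
time: 33.98
position: [0.6275, -0.104, 0.1013]
tool_rot: [-0.191, -3.135, -0.0]
ft_force: [0.0, 0.5, -1.0]
grip_width: 0.183
grip_force: 20.0
```

Request:
send_rows:
  xyz:
    - [0, 0, 0.4]
    - [0, 0, 0.8]
    - [0, 0, 1.2]
    - [0, 0, 1.6]
    - [0, 0, 2]
    - [0, 0, 2]
    - [0, 0, 2]
    - [0, 0, 2]
    - [0, 0, 2]
    - [0, 0, 2]
  dr:
    - [0, 0, 0]
    - [0, 0, 0]
    - [0, 0, 0]
    - [0, 0, 0]
    - [0, 0, 0]
    - [0, 0, 0]
    - [0, 0, 0]
    - [0, 0, 0]
    - [0, 0, 0]
    - [0, 0, 0]

```text
time: 34.82
position: [0.6277, -0.1041, 0.1]
tool_rot: [-0.191, -3.136, -0.001]
ft_force: [-1.5, 1.3, 2.3]
grip_width: 0.183
grip_force: 20.0
```

Contact. I'll release and rise, then look at all three jars.

Request:
send_rows:
  xyz:
    - [0, 0, 0]
    - [0, 0, 0]
    - [0, 0, 0]
    - [0, 0, 0]
    - [0, 0, 0]
    - [0, 0, 0]
    - [0, 0, -4]
    - [0, 0, -14]
    - [0, 0, -32]
    - [0, 0, -55]
  dr:
    - [0, 0, 0]
    - [0, 0, 0]
    - [0, 0, 0]
    - [0, 0, 0]
    - [0, 0, 0]
    - [0, 0, 0]
    - [0, 0, 0]
    - [0, 0, 0]
    - [0, 0, 0]
    - [0, 0, 0]
  jaw: 45

```text
time: 35.65
position: [0.6267, -0.104, 0.1547]
tool_rot: [-0.191, -3.133, 0.0]
ft_force: [0.6, 0.1, -0.4]
grip_width: 0.514
grip_force: 0.0
```

Request:
send_rows:
  xyz:
    - [0, 5, -10]
    - [-4, 16, -35]
    - [-12, 35, -65]
    - [-22, 58, -95]
    - [-34, 82, -125]
    - [-46, 106, -150]
    - [-58, 128, -165]
    - [-66, 142, -173]
    - [-70, 150, -175]
    - [-70, 150, -175]
  dr:
    - [0, 0, 0]
    - [0, 0, 0]
    - [0, 0, 0]
    - [0, 0, 0]
    - [0, 0, 0]
    - [0, 0, 0]
    - [0, 0, 0]
    - [0, 0, 0]
    - [0, 0, 0]
    - [0, 0, 0]

```text
time: 36.48
position: [0.7162, 0.0391, 0.3295]
tool_rot: [0.185, 3.136, 0.001]
ft_force: [0.2, 0.7, -1.3]
grip_width: 0.52
grip_force: 0.0
```

```bash
python3 - <<'E'
from h import *
import pickle
s=get_state(); im=get_image("wrist"); pickle.dump(s,open("w11.pkl","wb"))
a=cv2.resize(im[20:240,100:540,::-1],(792,396),interpolation=cv2.INTER_CUBIC)
sd=get_image("side")[100:340,180:500,::-1]
cv2.imwrite("pics/sd2.png",cv2.resize(sd,None,fx=2.4,fy=2.4,interpolation=cv2.INTER_CUBIC)); cv2.imwrite("pics/w11c.png",a)
print(s["position"],s["time"])
E
```

```text
[0.71623313 0.03912101 0.32948665] 36.4833
```

View pics/w11c.png

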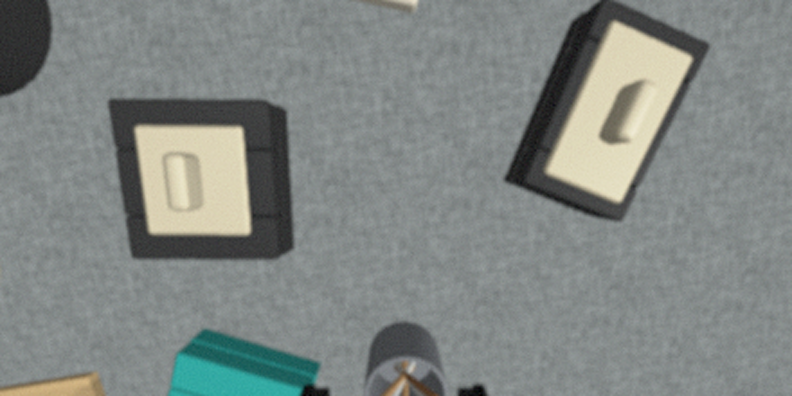

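View pics/sd2.png

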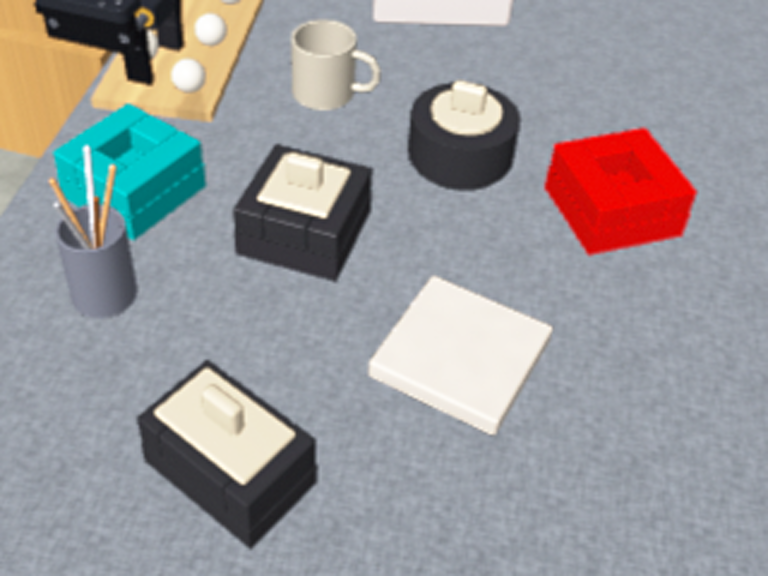

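All three lids sit centred and aligned on their own jars, the bat is empty, and the mugs and pot haven't moved. In w11c the square lid's margins are about 25 px all round, and the oblong lid is centred within about 3 mm. The side view shows the round lid centred. I'll hand the job in.

```bash
python3 -c "
from bench import *
print(close_job())"
```

```text
the job is handed in; nothing more can be done
None
```

I handed the job in at about 36.5 s: each lid was on the jar of its own shape, centred and let go, with the square lid parked on the bat on the way. No verdict was returned.

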